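# Rebuild the rotary selector of a bench instrument

### The arm

A 6-joint arm with a two-finger parallel gripper is mounted at the origin on the work surface. World frame = base frame: x ahead of the robot, y to its left, z up, the work surface at z = 0. Lengths are in m, angles in degrees, forces in N, time in s.
With the tool pointing down it reaches from about 0.375 to 0.75 m from the base axis. Payload 9 kg.
Tool frame: the origin (TCP) lies where the fingers leave the gripper's body, on its centre line; the fingertips stand 73 mm ahead of it and the grasp point (between the pads) lies 54 mm ahead of it (robot.tip_reach is the distance from the TCP to the fingertips, in m); z points along the fingers, y is the line along which they close (so a half turn about z gives the same grasp; the last joint's range is limited). The gripper opens to 85 mm and grips with 20 to 120 N. Pads are 22 mm wide; open, the fingers measure 114 mm over their backs; the gripper's body (76 mm by 85 mm) begins 54 mm behind the grasp point. The pads swing forward as they close: fully open they stand 13 mm farther back than shut.
Start: joints at [-76.702, 5.964, 5.575, 89.605, 0, 77.527], TCP at [0.261, -0.54, 0.304] pointing down, gripper open.
Joint ranges: [-171.21, 171.21], [-48.23, 106.86], [-62.78, 66.21], [-105.2, 120.99], [-86.42, 89.51], [-180, 180]. Speed limits (degrees/s): [127.2, 127.2, 147.25, 180, 180, 180].

### API

Orientations are given as [roll, pitch, yaw] about the fixed x, y, z axes, in that order (R = Rz(yaw) Ry(pitch) Rx(roll)).
In Python, from plant import robot gives the robot as it stands. Calls block until the motion is done:
- robot.move_pose(position, orientation): joint-space move of the TCP to a pose.
- robot.line_to(position, vel=0.15, rotation=None, guard=None): straight line of the TCP; rotation=None keeps the orientation; vel is the mean speed in m/s. With guard (N) it stops when the force on the tool has changed by that much, and returns True; else False.
- robot.goto_joints(angles): joint-space move.
- robot.set_gripper(opening): finger opening in m; the grip force is fixed at half the most; returns when the fingers have stopped.
- robot.pause(seconds).
- robot.ik(position, orientation): joint angles nearest the present ones, or None.
- robot.observe(): the state.
- robot.grab_frame(name): name is "scene" or "top" or "wrist"; returns the picture (480x640x3 uint8, blue, green, red); there is no depth.
- robot.get_calibration(name): a dict with "vertical_fov" (degrees; the focal length in pixels is half the picture's height over the tangent of half this angle, whatever the lens; pixels are square), "cx", "cy" (the principal point, pixels), "rvec" (rotation vector, rad) and "tvec" (3), from world to camera coordinates, as OpenCV has them. Camera axes: x right, y down, z forward; pixel columns grow to the right and rows downward; lengths in m; the calibration is good to about 2 mm. A picture is of the moment at which its call begins: read the wrist's pose just before it. get_calibration takes no time and is no camera call; for the wrist camera it gives the pose at the moment of the call.
A pose or a line that the arm cannot do raises robot.IKError and nothing moves.
- robot.job_done(): hands the job in; it is judged then, once.
The state is a dict: "time": time; "q": joint angles; "qvel": joint speeds; "joint_torque": joint torques, N m; "tool_pos": TCP position; "tcp_rot": TCP orientation; "ft_force": force on the tool from outside, world axes, zero at the start; "torque": the same for the moment, N m; "gripper_width": finger opening in m; "gripper_force": force on a finger pad.
Only numpy, scipy, OpenCV 4.12 (cv2) and the standard library are available. Lean on these libraries where they do the work, as an engineer would, in place of code of your own. Each camera call takes 0.05 s, during which the arm holds its last target. There are 200 camera calls.

### The job

Rebuild the rotary selector unit: take the red transport cap off the brass shaft and put it in the grey tray, then fit every green switch wafer lying on the bench onto the shaft, in any order and right way up, turning each until its tab drops into the keyway and it sits fully down, stacked on the one below. Then fit the orange keyed end collar on top of them the same way, and slide the blue cover along its rails over the stack until it is fully home and its yellow tab has clicked behind the ledge. Leave the other things on the bench where they are.

Things in the scene. Friction and masses are not known exactly. Their poses are not given: they have to be found in the camera images.
- unit: Selector unit, fixed: black base 108 mm wide, deck 14 mm above the bench, from x = -125 to +115 mm. Origin at bench level on its middle line; x axis: along the rails, the way the cover slides to close; z up. Aluminium rails (inner edges y = +-40.5 mm, tops 24 mm above the bench) hold the cover's feet down. End stop across the rails at x = +100.5 mm, 34 mm high. Shaft at x = +60 mm, y = 0.
- shaft_top (a point): Centre of the top end of the upright brass shaft, 100 mm above the bench; axes as the unit's. Shaft 19.6 mm across, its top 4 mm a 17 mm lead-in. A keyway about 7 mm wide, 5 mm deep, open at the top, runs its whole length and faces the unit's +x (yellow mark on the deck). A wafer or collar turned wrong rests its tab on the shaft's end, underside about 94 mm above the bench.
- seat (a point): Middle of the shaft's foot: top of the round grey seat, 40 mm across, 20 mm above the bench. A wafer or the collar drops with its x axis along the unit's +x, with about 0.1 rad of play. Seated wafers stack with undersides 20, 35, 50 and 65 mm above the bench; the collar's underside rests on the top wafer's hub (50 mm above the bench on two wafers, 65 on three, 80 on four).
- cover_mid (a point): Middle of the blue cover, 58 mm above the bench: a tunnel 80 mm long (unit's x), 76 wide, open in front (+x) and below, top 110 mm above the bench; axes as the unit's. A black grip ridge across the roof (12 mm along x, 44 wide) reaches 128 mm. Starts at unit x = -58 to -44 mm; home at +60 mm against the end stop. 300 g; slides with about 1 N, a few N over the ledge.
- cover_rear (a point): Middle of the outside of the cover's rear wall, 40 mm behind the cover's middle and 58 mm above the bench. The wall reaches from 24 to 108 mm above the bench and can be pushed from behind, above the tab.
- tab (a joint): Springy yellow tab at the foot of the cover's rear wall, reaching 26 mm back from it; angle in rad, 0 at rest, up to about 0.2 as it rides up the ledge; back to 0 once clicked behind it (the cover then stays within about 2.5 mm of home).
- ledge (a point): Top of the yellow ledge on the deck's middle line, at unit x = -8.5 mm, 18 mm above the bench: a ramp 18 mm wide rising 4 mm over 16 mm towards the unit's +x, with an upright face on its +x side.
- cap_mid (a point): Centre of the red transport cap: round, 30 mm across and 30 mm high, closed on top, standing loose on the shaft's end at the start (underside 78 mm above the bench, 22 mm of it over the shaft). This point is 15 mm above its underside; z axis: up through its closed top. 30 g.
- tray: Loose grey tray, 90 x 90 mm, 22 mm high, walls and floor 4 mm, 400 g; origin at the centre of its underside.
- wafer1_mid (a point): Centre of switch wafer 1 (absent in some runs), 7.5 mm above its underside. Lies flat, right way up: green disc 45 mm across, 4 mm thick; on it a white hub 28 mm across, to 15 mm above the underside: grip the hub. 22 mm bore; a tab juts 4 mm into it, 5 mm wide, from 6 to 11 mm above the underside. x axis: towards the tab (yellow stripe on disc and hub); z up. 40 g.
- wafer2_mid (a point): Centre of switch wafer 2 (absent in some runs), 7.5 mm above its underside. Lies flat, right way up: green disc 45 mm across, 4 mm thick; on it a white hub 28 mm across, to 15 mm above the underside: grip the hub. 22 mm bore; a tab juts 4 mm into it, 5 mm wide, from 6 to 11 mm above the underside. x axis: towards the tab (yellow stripe on disc and hub); z up. 40 g.
- wafer3_mid (a point): Centre of switch wafer 3 (absent in some runs), 7.5 mm above its underside. Lies flat, right way up: green disc 45 mm across, 4 mm thick; on it a white hub 28 mm across, to 15 mm above the underside: grip the hub. 22 mm bore; a tab juts 4 mm into it, 5 mm wide, from 6 to 11 mm above the underside. x axis: towards the tab (yellow stripe on disc and hub); z up. 40 g.
- wafer4_mid (a point): Centre of switch wafer 4 (absent in some runs), 7.5 mm above its underside. Lies flat, right way up: green disc 45 mm across, 4 mm thick; on it a white hub 28 mm across, to 15 mm above the underside: grip the hub. 22 mm bore; a tab juts 4 mm into it, 5 mm wide, from 6 to 11 mm above the underside. x axis: towards the tab (yellow stripe on disc and hub); z up. 40 g.
- collar_mid (a point): Centre of the orange end collar: a ridged ring 30 mm across (31 over the ridges), 18 mm high, standing on its end right way up; this point is 9 mm above its underside. 22 mm bore with the same tab as a wafer's: 4 mm in, 5 mm wide, from 6 to 11 mm above the underside. x axis: towards the tab (yellow stripe on its side and top); z up. 50 g.
- capacitor: Bystander, to be left alone: black cylinder standing on end, 18 mm across, 30 mm high
- driver: Bystander, to be left alone: screwdriver with yellow handle, lying
- tape: Bystander, to be left alone: black tape ring, 80 mm across
- flux: Bystander, to be left alone: small jar, 48 mm across, 60 mm high
- sponge: Bystander, to be left alone: yellow sponge block, 70 x 50 x 18 mm
There are look-alikes about, which are no part of the job. What is shaped like the part that bears wafer3_mid but pink is not meant.

How it is judged:
By the outcome, as a careful person would: the job done as asked, in the order asked, and still so for the second after the job is handed in, with the robot touching nothing.
Of wafer1, wafer2, wafer3, wafer4 only 2 to 4 are there at a start; the rules pass over those that are not, and their reading is None.
At some moment in a run one of wafer1, wafer2, wafer3, wafer4, collar, tray may be knocked a few centimetres aside while the robot is not near it.
It also fails if it takes over 210 s, if anything falls off the work surface, if the arm or the gripper's body presses on something with over 40 N, if the wrist force passes 120 N, or if a joint passes its speed limit or range.

## Working session

There is one attempt and no reset: what is moved stays moved. The work goes in short steps, each a Python script; the robot and the scene stay as the last script left them, time stands still between calls to the robot, and variables do not carry over. Pictures are saved under pics/ and viewed, at most 14 in all, crops included, and the job is handed in when it is done.

```bash
mkdir -p pics; ls
python3 - <<'E'
from plant import robot
import cv2
for n in("scene","top"):
    cv2.imwrite(f"pics/{n}0.png",robot.grab_frame(n)); print(n,robot.get_calibration(n))
print(robot.get_calibration("wrist")); print(robot.observe())
E
```

```text
pics
scene {'vertical_fov': 48.59045924547129, 'cx': 307.0545092074079, 'cy': 231.39134683370773, 'rvec': array([ 1.11529022,  2.16234068, -1.17686828]), 'tvec': array([ 0.30519333, -0.14473193,  1.85882731])}
top {'vertical_fov': 49.034367510172814, 'cx': 330.4977060290774, 'cy': 242.45535460189242, 'rvec': array([ 2.14367742, -2.19701491,  0.12024864]), 'tvec': array([0.02635106, 0.54944182, 1.17936125])}
{'vertical_fov': 62.599006609854996, 'cx': 325.7424845675689, 'cy': 242.52708630683622, 'rvec': array([-2.42944761,  1.52364921,  0.24128537]), 'tvec': array([-0.59867892, -0.04062133,  0.37833462])}
{'time': 0.1, 'q': array([-7.67016592e+01,  5.99659798e+00,  5.53122997e+00,  8.96045658e+01,
       -7.33200620e-04,  7.75270733e+01]), 'qvel': array([ 0.10029542, -0.07501341,  0.10541576, -0.09720153, -0.01527238,
       -0.01586348]), 'joint_torque': array([ 5.24710325e-03, -5.58203709e+01,  5.04722929e+01,  1.29471679e-02,
       -3.06472803e-04, -4.37639301e-06]), 'tool_pos': array([ 0.26082638, -0.54010336,  0.30318298]), 'tcp_rot': array([-1.79931558e+02, -1.43882874e-02,  2.57712593e+01]), 'ft_force': array([-0.02866799, -0.16296318, -0.34305866]), 'torque': array([-0.05408995,  0.0178146 , -0.0188238 ]), 'gripper_force': 0.0, 'gripper_width': 0.08513432843390227}
```

View pics/top0.png

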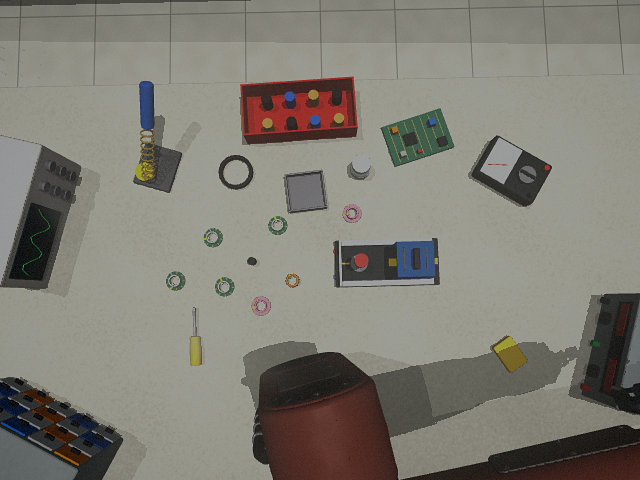

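View pics/scene0.png

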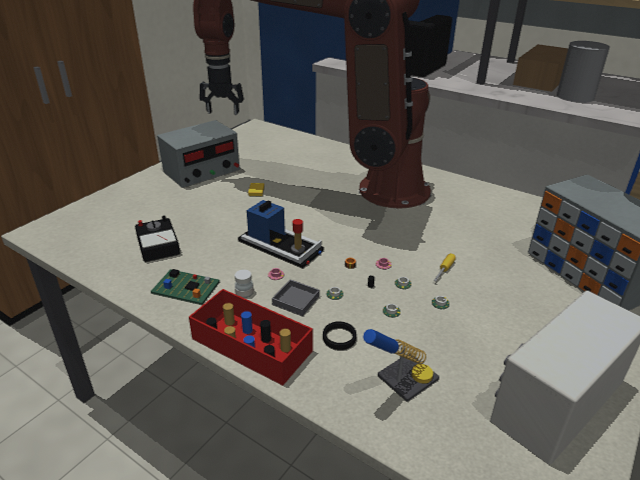

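```bash
cat > h.py <<'E'
from plant import robot
import numpy as np, cv2
def cam(n,cal=None):
    c=cal or robot.get_calibration(n); f=240/np.tan(np.radians(c["vertical_fov"]/2))
    R=cv2.Rodrigues(np.array(c["rvec"]))[0]; t=np.array(c["tvec"]).ravel()
    return f,c["cx"],c["cy"],R,t
def ray(px,z,C):
    f,cx,cy,R,t=C; o=-R.T@t
    d=(R.T@np.array([(px[0]-cx)/f,(px[1]-cy)/f,1])); return o+d*(z-o[2])/d[2]
def proj(p,C):
    f,cx,cy,R,t=C; q=R@np.array(p)+t; return np.array([f*q[0]/q[2]+cx,f*q[1]/q[2]+cy])
HSV={"green":[(40,70,30),(88,255,255)],"red":[(0,120,60),(6,255,255)],"orange":[(7,120,80),(19,255,255)],
 "yellow":[(22,110,90),(36,255,255)],"blue":[(100,110,40),(125,255,255)],"pink":[(150,50,80),(176,255,255)]}
def mask(im,c):
    return cv2.inRange(cv2.cvtColor(im,cv2.COLOR_BGR2HSV),*HSV[c])
def blobs(m,amin):
    n,l,s,c=cv2.connectedComponentsWithStats(m); return [(c[i],s[i][4],l==i) for i in range(1,n) if s[i][4]>=amin]
E
python3 - <<'E'
from h import *
im=cv2.imread("pics/top0.png"); C=cam("top")
print("top cam at",-C[3].T@C[4])
for c,z in(("green",.004),("red",.108),("orange",.018),("blue",.11),("pink",.004),("yellow",.015)):
    k=cv2.morphologyEx(mask(im,c),cv2.MORPH_CLOSE,np.ones((5,5)))
    for p,a,_ in blobs(k,15): print(c,p.round(),a,ray(p,z,C)[:2].round(3))
for p in((304,191),(335,240),(439,238),(438,286),(336,287)): print(p,ray(p,.014 if p[1]>200 else .022,C).round(3))
W=cam("wrist");o=robot.observe();o_=-W[3].T@W[4]; y=np.radians(o["tcp_rot"][2])
d=o_-o["tool_pos"]; print("wrist cam off world",d, "view dir",W[3][2],"tool x",np.cos(y),np.sin(y))
E
```

```text
top cam at [0.42385256 0.02171306 1.2301834 ]
green [417. 137.] 2084 [ 0.802 -0.201]
green [ 36. 244.] 193 [0.565 0.701]
green [277. 225.] 121 [0.596 0.136]
green [213. 238.] 117 [0.57  0.287]
green [176. 280.] 126 [0.473 0.373]
green [225. 287.] 127 [0.456 0.261]
green [595. 343.] 60 [ 0.304 -0.59 ]
green [638. 392.] 15 [ 0.193 -0.68 ]
red [297. 110.] 4560 [0.837 0.079]
red [496. 164.] 15 [ 0.705 -0.352]
red [547. 167.] 26 [ 0.695 -0.462]
red [361. 260.] 155 [ 0.502 -0.051]
red [625. 321.] 30 [ 0.359 -0.606]
red [586. 387.] 39 [ 0.225 -0.512]
red [331. 439.] 9061 [0.134 0.022]
red [603. 472.] 1267 [ 0.054 -0.535]
orange [312.  91.] 17 [0.915 0.049]
orange [317.  99.] 16 [0.897 0.035]
orange [394. 129.] 35 [ 0.817 -0.145]
orange [292. 280.] 77 [0.467 0.103]
orange [346. 401.] 50 [ 0.192 -0.012]
orange [ 39. 402.] 20 [0.209 0.675]
orange [318. 411.] 41 [0.171 0.049]
orange [ 49. 420.] 21 [0.169 0.651]
orange [293. 426.] 191 [0.14  0.107]
orange [344. 440.] 243 [ 0.107 -0.007]
orange [309. 438.] 44 [0.114 0.071]
orange [ 60. 439.] 18 [0.126 0.625]
orange [ 66. 458.] 73 [0.085 0.61 ]
or
[... 591 characters left out ...]
] 75 [ 0.85  -0.014]
yellow [267. 122.] 64 [0.842 0.157]
yellow [144. 171.] 275 [0.731 0.447]
yellow [346. 215.] 15 [ 0.615 -0.025]
yellow [392. 262.] 54 [ 0.502 -0.129]
yellow [436. 260.] 18 [ 0.503 -0.23 ]
yellow [222. 280.] 15 [0.471 0.265]
yellow [172. 288.] 21 [0.456 0.379]
yellow [254. 307.] 19 [0.407 0.192]
yellow [195. 351.] 284 [0.31  0.327]
yellow [510. 354.] 649 [ 0.287 -0.389]
(304, 191) [0.673 0.072 0.022]
(335, 240) [0.557 0.002 0.014]
(439, 238) [ 0.556 -0.24   0.014]
(438, 286) [ 0.444 -0.233  0.014]
(336, 287) [0.448 0.003 0.014]
wrist cam off world [0.06981026 0.03453209 0.06867818] view dir [-0.27714133 -0.13284389 -0.95160138] tool x 0.9005369788223463 0.43477942657573054
```

Run:
```python
import cv2
im=cv2.imread("pics/top0.png")[195:320,155:445]
cv2.imwrite("pics/crop0.png",cv2.resize(im,None,fx=2.7,fy=2.7,interpolation=cv2.INTER_CUBIC))
```

```text
(no output)
```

View pics/crop0.png

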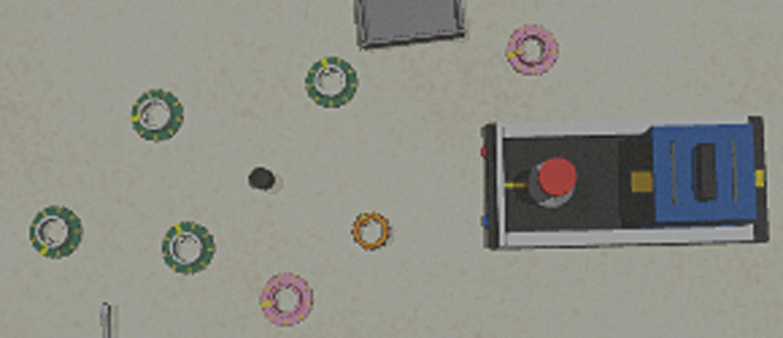

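Wafers (top view): green at (277,225), (213,238), (176,280), (225,287). The pink ones at (352,213) and (261,306) are look-alikes; the crop confirms that. The one orange collar is at (292,280), the capped shaft at (361,260), the tray at (304,191), and unit +x runs along about world +y.

```bash
cat >> h.py <<'E'
def pose(x,y,z,yaw): robot.move_pose([x,y,z],[180,0,yaw])
def look(xy,ztop,yaw,h=0.2,name=None):
    """camera straight above xy, h above ztop"""
    r=np.radians(yaw); p=np.array(xy[:2])-0.078*np.array([np.cos(r),np.sin(r)])
    pose(p[0],p[1],ztop+h-0.069,yaw); robot.pause(.15)
    C=cam("wrist"); im=robot.grab_frame("wrist")
    if name: cv2.imwrite(f"pics/{name}.png",im)
    return im,C
def near(m,C,xy,z,amin=30,r=.04):
    b=[x for x in blobs(m,amin) if np.hypot(*(ray(x[0],z,C)[:2]-xy[:2]))<r]
    return max(b,key=lambda x:x[1]) if b else None
def circ(m):
    """ellipse centre and size of the hull of a mask"""
    pts=np.argwhere(m)[:,::-1].astype(np.int32); e=cv2.fitEllipse(cv2.convexHull(pts)); return np.array(e[0]),e[1]
E
python3 - <<'E'
from h import *
xy=np.array([.502,-.051])
for yaw in(90,-90):
    im,C=look(xy,.108,yaw,name=f"cap{yaw}")
    b=near(mask(im,"red"),C,xy,.108); c,s=circ(b[2]); print(yaw,c,s,ray(c,.108,C), np.array(s)*.2/C[0])
    print(robot.observe()["tool_pos"],robot.observe()["time"],-C[3].T@C[4])
E
```

```text
90 [323.64001465 111.94421387] (62.73432922363281, 65.7026596069336) [ 0.49984874 -0.04932389  0.108     ] [0.03178527 0.03328922]
[ 0.50194934 -0.12974781  0.23905832] 2.05 [ 0.50072482 -0.05057959  0.30771732]
-90 [327.77709961 118.45735931] (62.66743087768555, 65.47969055175781) [ 0.49975546 -0.05006177  0.108     ] [0.03175138 0.03317625]
[0.502027   0.02690056 0.23901458] 4.6667 [ 0.5006278  -0.05183167  0.3076324 ]
```

View pics/cap90.png

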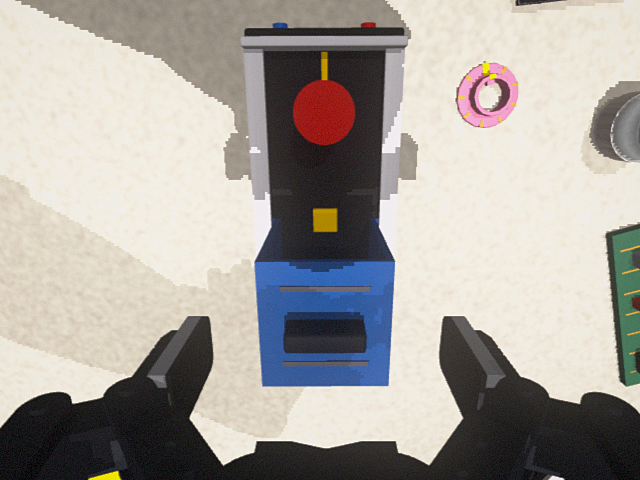

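Run:
```python
from h import *
x,y=.4998,-.0497
pose(x,y,.26,90); robot.line_to([x,y,.158],vel=.12)
robot.set_gripper(.02); o=robot.observe(); print(o["gripper_width"],o["gripper_force"],o["ft_force"])
robot.line_to([x,y,.26],vel=.12); o=robot.observe(); print(o["gripper_width"],o["time"])
im,C=look([x,y],.10,-90,name="shaft")
print(repr(C), o["time"])
im,C=look([.673,.072],.022,180,h=.3,name="tray")
print([proj(p,C).round() for p in([.673,.072,.022],[.628,.027,.022],[.718,.117,.022])])
a=cv2.imread("pics/shaft.png")[0:300,170:470];b=im[:,:]
cv2.imwrite("pics/v1.png",np.hstack([cv2.resize(a,(400,400)),cv2.resize(b[:400],(400,400))]))
```

```text
0.02840160635748472 59.40442652441561 [ 1.01204452 -0.25866548  3.52019965]
0.028449712569075865 9.75
(np.float64(394.7383635437287), 325.7424845675689, 242.52708630683622, array([[-9.99999810e-01, -1.85630153e-04, -5.87388037e-04],
       [-3.57674384e-04,  9.51292411e-01,  3.08289833e-01],
       [ 5.01549892e-04,  3.08289985e-01, -9.51292297e-01]]), array([ 0.49860103, -0.04418463,  0.30036889])) 9.75
[array([326., 118.]), array([260.,  49.]), array([385., 180.])]
```

View pics/v1.png

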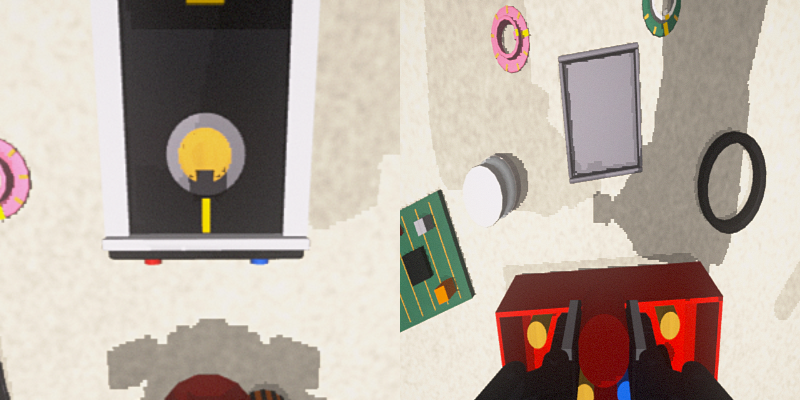

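Run:
```python
from h import *
R=np.array([[-9.99999810e-01,-1.85630153e-04,-5.87388037e-04],[-3.57674384e-04,9.51292411e-01,3.08289833e-01],[5.01549892e-04,3.08289985e-01,-9.51292297e-01]])
C=(394.73836,325.74248,242.52708,R,np.array([0.49860103,-0.04418463,0.30036889]))
im=cv2.imread("pics/shaft.png"); hsv=cv2.cvtColor(im,cv2.COLOR_BGR2HSV)
m=cv2.inRange(hsv,(12,80,60),(36,255,255)); b=near(m,C,np.array([.4998,-.0497]),.1)
c,s=circ(b[2]); ys,xs=np.where(b[2]); print("shaft",c,s,ray(c,.1,C),xs.min(),xs.max(),ys.min(),ys.max(), "diam px expect",.0196*395/.2,.017*395/.2)
x,y=.673,.072
robot.line_to([x,y,.15],vel=.2); robot.line_to([x,y,.086],vel=.1,guard=8)
robot.set_gripper(.041); robot.line_to([x,y,.2],vel=.2)
im,C=look([x,y],.022,180,h=.25,name="tray2"); robot.set_gripper(.085)
b=near(mask(im,"red"),C,np.array([x,y]),.034); print("cap",ray(circ(b[2])[0],.034,C),robot.observe()["time"])
# first wafer
xy=np.array([.596,.136]); im,C=look(xy,.015,90,name="w1")
g=near(mask(im,"green"),C,xy,.004); print(g[:2]); 
p=proj([*xy,.015],C).astype(int); a=im[max(p[1]-80,0):p[1]+80,p[0]-80:p[0]+80]
cv2.imwrite("pics/v2.png",np.hstack([cv2.resize(a,(400,400),interpolation=0),cv2.resize(cv2.imread("pics/tray2.png")[:400],(400,400))]))
```

```text
shaft [323.21322632 116.07208252] (40.4774055480957, 41.80120849609375) [ 0.49976992 -0.04980195  0.1       ] 303 343 96 135 diam px expect 38.71 33.575
cap [0.67042624 0.07234573 0.034     ] 17.8083
(array([322.68880157, 110.39410609]), np.int32(2545))
```

View pics/v2.png

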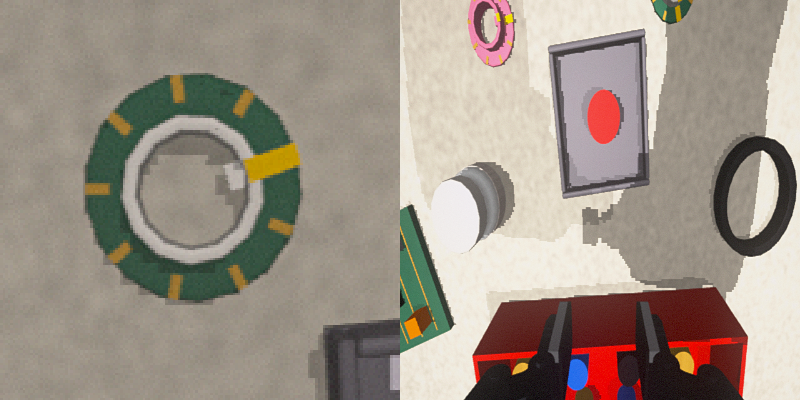

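```bash
cat >> h.py <<'E'
SH=np.array([.4998,-.0498]); UY=90.
def wafer(im,C,xy):
    """centre, yaw of the green wafer near xy"""
    hsv=cv2.cvtColor(im,cv2.COLOR_BGR2HSV)
    g=near(mask(im,"green"),C,xy,.004,300,.06)
    y=cv2.inRange(hsv,(23,150,120),(36,255,255))
    k=cv2.dilate(g[2].astype(np.uint8),np.ones((5,5)))
    m=g[2]|((y>0)&(k>0)); c,s=circ(m)
    yy=max(blobs(cv2.bitwise_and(y,k*255),8),key=lambda b:b[1])
    p=ray(c,.004,C)[:2]; d=ray(yy[0],.006,C)[:2]-p
    return p,np.degrees(np.arctan2(d[1],d[0])),np.array(s)*.196/C[0],np.hypot(*d),yy[1]
def wrap(a): return (a+180)%360-180
def pick(p,g,z,open_=.06):
    r=np.radians(g); robot.set_gripper(open_)
    pose(p[0],p[1],.14,g); robot.line_to([p[0],p[1],z],vel=.1,guard=10)
    robot.set_gripper(.015); w=robot.observe()["gripper_width"]
    robot.line_to([p[0],p[1],.24],vel=.25); print("grip",round(w,4),"after",round(robot.observe()["gripper_width"],4)); return w
def insert(f,zpick,ugoal):
    """lower the held ring (underside = TCP-zpick) over the shaft, release at underside ugoal"""
    pose(SH[0],SH[1],.24,f); robot.line_to([*SH,zpick+.104],vel=.12)
    for dx,dy,da in[(0,0,0),(0,0,5),(0,0,-5),(0,0,10),(0,0,-10),(.001,0,0),(-.001,0,0),(0,.001,0),(0,-.001,0),(.001,0,6),(-.001,0,-6),(0,.001,6),(0,-.001,-6)]:
        p=SH+[dx,dy]
        robot.line_to([*p,zpick+.104],vel=.08,rotation=[180,0,f+da])
        hit=robot.line_to([*p,zpick+ugoal],vel=.05,guard=7)
        u=robot.observe()["tool_pos"][2]-zpick; print("try",dx,dy,da,"hit",hit,"underside",round(u,4))
        if u<.085: return True
    return False
def release(f):
    robot.set_gripper(.05); o=robot.observe()["tool_pos"]; robot.line_to([o[0],o[1],.24],vel=.2)
def do_wafer(xy,ugoal,f0,name):
    im,C=look(xy,.015,90,name=name); p,w,s,d,a=wafer(im,C,xy); p=p-[0,.0004]
    print("wafer",p.round(4),"yaw",w.round(1),"size",s.round(4),"stripe r",d.round(4),a)
    q1=np.degrees(np.arctan2(p[1],p[0])); best=None
    for f in(f0,f0+180):
        a=wrap(q1+180-(f-UY+w)); b=wrap(-6+180-f)
        if max(abs(a),abs(b))<172 and(best is None or abs(a-b)<best[0]): best=(abs(a-b),f)
    f=best[1]; g=wrap(f-UY+w); print("f,g",wrap(f),g)
    if not(.04<s.max()<.053 and .012<d<.022): print("doubtful"); return
    if pick(p,g,.0785)<.025: print("no grip"); return
    ok=insert(wrap(f),.0785,ugoal)
    if ok: release(wrap(f))
    print("ok" if ok else "STUCK",robot.observe()["time"]); return ok
E
python3 - <<'E'
from h import *
do_wafer(np.array([.596,.136]),.033,60,"w1b")
look(SH,.1,-90,name="s1")
im=cv2.imread("pics/s1.png")[20:240,210:430]; cv2.imwrite("pics/v3.png",cv2.resize(im,(500,500)))
E
```

```text
wafer [0.5942 0.1385] yaw 9.9 size [0.042  0.0444] stripe r 0.017 28
f,g -120 159.885622124389
grip 0.025 after 0.0253
no grip
```

View pics/v3.png

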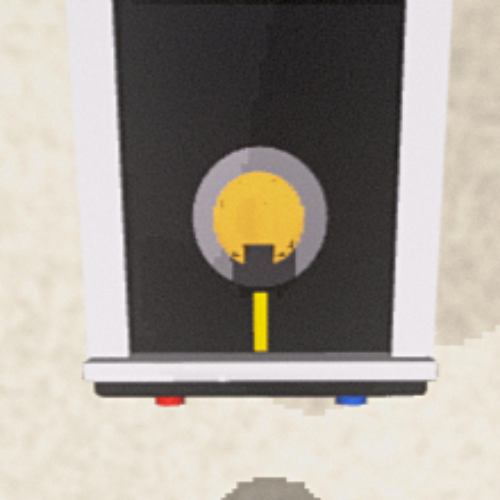

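```bash
python3 - <<'E'
s=open("h.py").read()
s=s.replace('''k=cv2.dilate(g[2].astype(np.uint8),np.ones((5,5)))
    m=g[2]|((y>0)&(k>0)); c,s=circ(m)''','''k=np.zeros(y.shape,np.uint8)
    cv2.fillConvexPoly(k,cv2.convexHull(np.argwhere(g[2])[:,::-1].astype(np.int32)),1); k=cv2.dilate(k,np.ones((3,3)))
    m=g[2]|((y>0)&(k>0)); c,s=circ(m)''').replace("<.025: print","<.022: print")
open("h.py","w").write(s)
E
python3 - <<'E'
from h import *
from scipy.spatial.transform import Rotation as Ro
f,cx,cy,R,t=cam("wrist"); o=robot.observe(); print(o["gripper_width"],o["gripper_force"],o["ft_force"],o["tcp_rot"],o["time"])
# camera rel. to tool
Rt=Ro.from_euler("xyz",o["tcp_rot"],degrees=True).as_matrix(); Rc=R@Rt; tc=R@o["tool_pos"]+t
def Cat(p,yaw):
    Rw=Ro.from_euler("xyz",[180,0,yaw],degrees=True).as_matrix(); RR=Rc@Rw.T; return (f,cx,cy,RR,tc-RR@np.array(p))
C=Cat([.596,.058,.146],90)
im=cv2.imread("pics/w1b.png"); print(wafer(im,C,np.array([.596,.136])))
cv2.imwrite("pics/v4.png",cv2.imread("pics/s1.png")[300:480,120:520])
E
```

```text
0.0251896896373765 58.99561682716012 [ 0.57566796 -0.79106076 -1.80225204] [ 1.79994507e+02  2.58063369e-04 -9.00025874e+01] 25.25
(array([0.59665746, 0.13829194]), np.float64(16.131926717281274), array([0.04209991, 0.04438788]), np.float64(0.01647051022413876), np.int32(187))
```

View pics/v4.png

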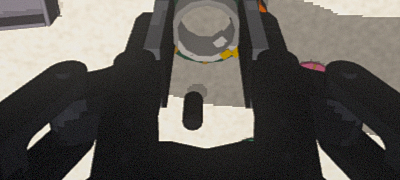

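Run:
```python
import h; from h import *
f=-126.2; r=np.radians(f); S0=SH.copy()
h.SH=S0+.00255*np.array([np.cos(r),np.sin(r)])
if insert(f,.0785,.033): release(f)
h.SH=S0; print(robot.observe()["time"])
look(S0,.1,-90,name="s2")
a=cv2.imread("pics/s2.png")
cv2.imwrite("pics/v5.png",np.hstack([cv2.resize(a[20:240,210:430],(400,400)),cv2.resize(a[260:480,210:430],(200,400))]))
```

```text
try 0 0 0 hit True underside 0.0498
28.7083
```

View pics/v5.png

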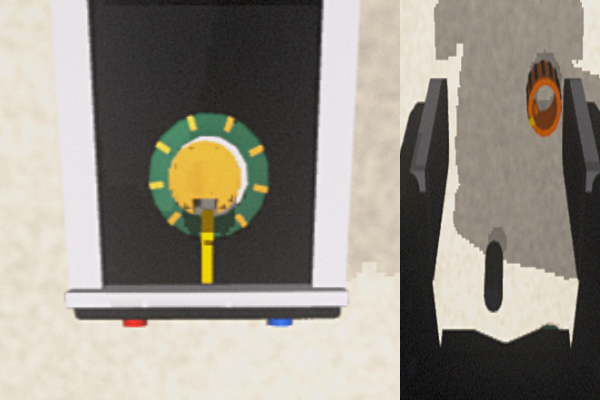

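```bash
cat >> h.py <<'E'
def check(ztop,name):
    im,C=look(SH,.1,-90,name=name); g=near(mask(im,"green"),C,SH,ztop,150); c,s=circ(g[2])
    cz=(-C[3].T@C[4])[2]; print("disc diam at z",ztop,":",round(s[0]*(cz-ztop)/C[0],4),"centre",(ray(c,ztop,C)[:2]-SH).round(4))
E
python3 - <<'E'
from h import *
check(.024,"c1")
if do_wafer(np.array([.570,.287]),.048,90,"w2"):
    check(.039,"c2")
    if do_wafer(np.array([.456,.261]),.062,90,"w3"): check(.054,"c3")
E
```

```text
disc diam at z 0.024 : 0.0459 centre [-0.0009 -0.0006]
wafer [0.5345 0.2986] yaw 102.3 size [0.0426 0.0453] stripe r 0.0158 145
f,g -90 -77.68631734122857
grip 0.0255 after 0.0253
try 0 0 0 hit False underside 0.0483
ok 42.4833
disc diam at z 0.039 : 0.046 centre [-0.001 -0.001]
wafer [0.453  0.2639] yaw 21.8 size [0.0421 0.0444] stripe r 0.0164 182
f,g -90 -158.21042951911932
grip 0.025 after 0.0252
try 0 0 0 hit False underside 0.0621
ok 54.5083
disc diam at z 0.054 : 0.0457 centre [-0.0009  0.0003]
```

Run:
```python
from h import *
if do_wafer(np.array([.473,.373]),.077,90,"w4"): check(.069,"c4")
xy=np.array([.467,.103]); im,C=look(xy,.018,90,name="col")
hsv=cv2.cvtColor(im,cv2.COLOR_BGR2HSV)
b=near(mask(im,"orange"),C,xy,.018,50,.06); print(b[:2])
c,s=circ(b[2]); p=ray(c,.018,C)[:2]; print(p,np.array(s)*.2/C[0])
y=cv2.inRange(hsv,(23,150,100),(36,255,255))
for q in blobs(y,5): 
    d=ray(q[0],.018,C)[:2]-p
    if np.hypot(*d)<.025: print("stripe",q[0],q[1],np.hypot(*d),np.degrees(np.arctan2(d[1],d[0])))
i=c.astype(int); a=im[max(i[1]-60,0):i[1]+60,i[0]-60:i[0]+60]
s=cv2.imread("pics/c4.png")[20:240,210:430]
cv2.imwrite("pics/v6.png",np.hstack([cv2.resize(a,(400,400),interpolation=0),cv2.resize(s,(400,400))])); print(robot.observe()["time"])
```

```text
wafer [0.4694 0.3777] yaw 151.9 size [0.0424 0.045 ] stripe r 0.0165 188
f,g 90 151.9119208377457
grip 0.0259 after 0.0253
try 0 0 0 hit False underside 0.0769
ok 65.6083
disc diam at z 0.069 : 0.0459 centre [-0.0008 -0.001 ]
(array([321.06624606, 112.03722397]), np.int32(1585))
[0.46390856 0.10538493] [0.03059222 0.0323321 ]
stripe [345.44736842  98.89473684] 76 0.012782227026701896 28.289652445316623
71.1667
```

View pics/v6.png

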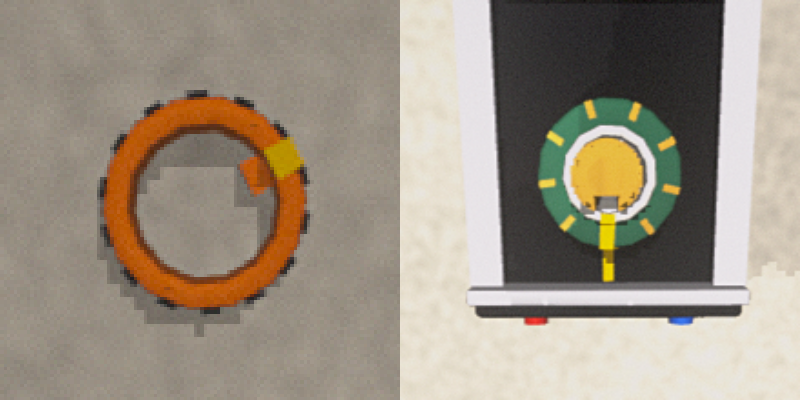

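Run:
```python
from h import *
p=np.array([.4639,.1050]); w=28.3
pick(p,wrap(-180+w),.0785)
ok=insert(-90,.0785,.081); print(ok)
if ok: release(-90)
im,C=look(SH,.1,-90,name="c5"); b=near(mask(im,"orange"),C,SH,.098,50)
c,s=circ(b[2]); print(ray(c,.098,C)[:2]-SH,np.array(s)*.2/C[0],robot.observe()["time"])
p=(SH-[0,.109]); im2,C=look(p,.11,90,name="cov")
b=near(mask(im2,"blue"),C,p,.11,500); print("cover blob mid",ray(b[0],.11,C))
ys,xs=np.where(b[2]); print([ray((xs.mean(),v),.11,C)[:2].round(4) for v in(ys.min(),ys.max())])
cv2.imwrite("pics/v7.png",np.hstack([cv2.resize(im[20:240,210:430],(400,400)),cv2.resize(im2,(400,400))]))
```

```text
grip 0.0279 after 0.0279
try 0 0 0 hit True underside 0.081
True
[-0.00112562  0.00051714] [0.03064409 0.03188166] 79.15
cover blob mid [ 0.50001684 -0.16138492  0.11      ]
[array([ 0.4999, -0.1257]), array([ 0.5002, -0.2048])]
```

View pics/v7.png

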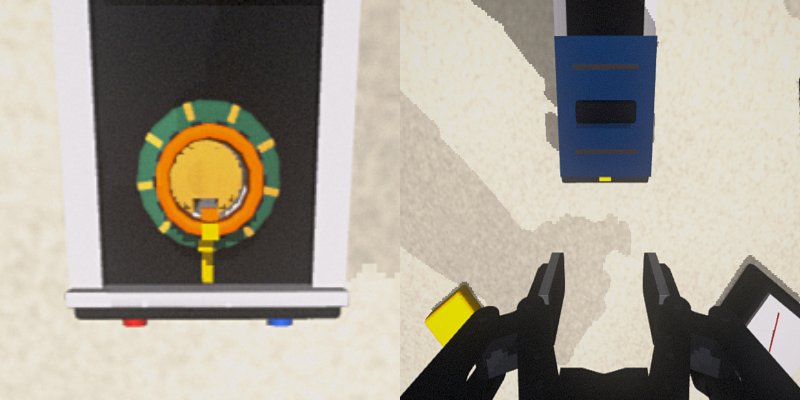

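Run:
```python
from h import *
x=.4999
pose(x,-.26,.2,90); robot.set_gripper(0); robot.line_to([x,-.26,.15],vel=.1)
h=robot.line_to([x,-.125,.15],vel=.08,guard=25); o=robot.observe(); print(h,o["tool_pos"],o["ft_force"])
h=robot.line_to([x,-.095,.15],vel=.03,guard=25); o=robot.observe(); print(h,o["tool_pos"],o["ft_force"])
robot.pause(.3); robot.line_to([x,-.15,.15],vel=.1); robot.line_to([x,-.15,.25],vel=.15)
im,C=look(SH-[0,.05],.11,90,name="home",h=.22); b=near(mask(im,"blue"),C,SH,.11,500,.08); ys,xs=np.where(b[2])
print("rear,front rel home",ray((xs.mean(),ys.max()),.11,C)[1]-SH[1]+.04,ray((xs.mean(),ys.min()),.11,C)[1]-SH[1]-.04)
pose(x,-.25,.3,90); t=robot.grab_frame("top"); s=robot.grab_frame("scene")
cv2.imwrite("pics/top9.png",t); print(robot.observe()["time"])
cv2.imwrite("pics/v8.png",np.hstack([cv2.resize(im[:400,180:470],(400,500)),cv2.resize(t[150:330,150:450],(400,500))]))
```

```text
False [ 0.49982712 -0.12518462  0.1498582 ] [-0.10653377 -0.79162867 -0.41351055]
True [ 0.50012718 -0.09869857  0.1512583 ] [-0.16074822 -4.27466053  0.172065  ]
rear,front rel home -0.001698146524237075 -0.03499461991974512
88.6917
```

View pics/v8.png

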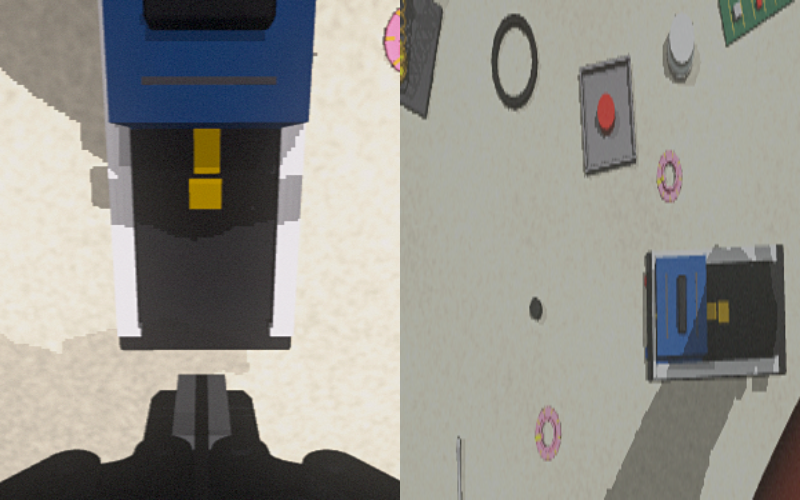

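```bash
python3 -c "
from plant import robot
print(robot.job_done())"
```

```text
the job is handed in; nothing more can be done
None
```

The job is handed in at about 89 s: the cap is in the tray, all four green wafers and the collar looked keyed and seated in the close-ups, and the cover is pushed against the end stop with its tab clicked behind the ledge (the judging result was not shown).

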